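# Rake the brass blanks into the grooves of the engraver's tray

### The arm

A 6-joint arm with a two-finger parallel gripper is mounted at the origin on the work surface. World frame = base frame: x ahead of the robot, y to its left, z up, the work surface at z = 0. Lengths are in m, angles in degrees, forces in N, time in s.
With the tool pointing down it reaches from about 0.4 to 0.825 m from the base axis. Payload 7 kg.
Tool frame: the origin (TCP) lies midway between the tips of the shut fingers; the grasp point (between the pads) lies r.tcp_to_grasp behind it (r.tcp_to_grasp is the distance from the TCP to the grasp point, in m); x points along the fingers, y is the direction in which the jaws open and shut, and the axes are right-handed (so a half turn about x gives the same grasp; the last joint's range is limited). The gripper opens to 88 mm and grips with 3 to 60 N. Pads are 19 mm wide; open, the fingers measure 130 mm over their backs; the gripper's body (78 mm by 193 mm) begins 47 mm behind the grasp point.
Start: joints at [-47.149, 20.546, 0.682, 0, -70.136, -16.507], TCP at [0.3, -0.605, 0.227] pointing down, gripper open.
Joint ranges: [-176.03, 176.03], [-82.01, 121.73], [-58.28, 71.71], [-173.87, 95.51], [-174.79, -0.11], [-173.66, 173.66]. Speed limits (degrees/s): [136.94, 136.94, 172.46, 180, 180, 180].

### API

Orientations are given as [roll, pitch, yaw] about the fixed x, y, z axes, in that order (R = Rz(yaw) Ry(pitch) Rx(roll)).
In Python, from plant import r gives the robot as it stands.
- The arm moves only by the tool carry_out, never from a script. Its argument "moves" is a list of rows, each a list of 7 numbers: the shift along the world's x, y, z in mm, then the turn, a rotation vector about the world's x, y, z in rad, then the opening in per cent of the stroke, from 0 (shut) to 100 (fully open). In form: [[x, y, z, wx, wy, wz, claw], ...]. A call has 1 to 5 rows; each row is the pose to reach, as a shift and turn from the pose commanded when the call began; what a row does not reach only later rows make up. A row lasts 1/10 s, in which the tool goes at most 50 mm and 8.59 degrees, less where a joint would pass 70% of its speed; a pose out of reach is approached as far as the arm can. A call with a gripper value outside its range is refused whole. The fingers move at their own pace and stop on an object; "squeeze" is the grip in N (left out, the last holds). Time passes only in rows, so rows that repeat a pose let the fingers close. It gives the time, the measured TCP pose, the force and the opening at its end, in the units of the state.
- r.get_state(): the state, without advancing time (a new reading comes with each control period).
- r.capture(name): name is "side" or "top" or "wrist"; returns the picture (400x640x3 uint8, blue, green, red); there is no depth.
- r.camera_params(name): a dict with "K" (3x3 intrinsics, pixels), "rvec" (rotation vector, rad) and "tvec" (3), from world to camera coordinates, as OpenCV has them. Camera axes: x right, y down, z forward; pixel columns grow to the right and rows downward; lengths in m; the calibration is good to about 2 mm. A picture is of the moment at which its call begins: read the wrist's pose just before it. camera_params takes no time and is no camera call; for the wrist camera it gives the pose at the moment of the call.
- r.close_job(): hands the job in, once; it reports no verdict.
The state is a dict: "time_s": time; "joints": joint angles; "qd": joint speeds; "joint_torque": joint torques, N m; "tcp_pos": TCP position; "eef_rot": TCP orientation; "contact_force": force on the tool from outside, world axes, zero at the start; "moment": the same for the moment, N m; "gripper_width": finger opening in m.
Only numpy, scipy, OpenCV 4.12 (cv2) and the standard library are available. Lean on these libraries where they do the work, as an engineer would, in place of code of your own. Each camera call takes 0.05 s, during which the arm holds its last target. There are 200 camera calls.

### The job

Take the rake with the orange handle and steel teeth, and comb it across the grooved wooden tray, over the ridges, until both brass rods that lie askew have dropped fully into grooves, one rod to a groove. Move the rods with the rake only, never with the fingers. Then stand the rake upright on its teeth on the bench, clear of the tray, and let go.

Things in the scene. Friction and masses are not known exactly. Their poses are not given: they have to be found in the camera images.
- rake: Rake, 100 mm tall, 320 g, standing loose on its teeth. Origin: middle of its underside at the teeth tips; z up. One row along x of 7 flat steel teeth 6 (x) x 22 (y) x 20 mm tall, 102 mm over all; steel head 110 x 26 mm, 20-34 mm up; orange handle 40 (x) x 22 mm (y), 34-100 mm up, to grip across its y faces. Same either way round. Not the toothless black block with green handle.
- tray: Fixed dark wood tray 160 (x) x 250 mm (y). Origin: centre of underside. 10 grooves along x, 150 long, 15 wide, at y = +-11, 33, 55, 77, 99 mm; floor 5 mm up, ridge tops 18, rim 26, 5 thick. No rod starts beyond |y| = 80: lower the rake at y = -100, its x along the tray's x, comb along y to 45 mm past the centre, lift, then comb back from y = 100 to -90.
- rod_a: Loose round brass rod, 12 mm diameter, 110 long, 100 g, slippery like the teeth and the tray. Origin at its centre, x along it. Starts across the ridge tops, 20 to 40 degrees askew, centre 24 mm above the bench; fully in a groove: 11 mm, its top 1 mm below the ridge tops. Teeth 2 to 5 mm above the ridge tops, at about 45 mm/s, push it, turn it in line and let it drop, then pass over it.
- rod_b: A second rod just like rod_a, nearer the tray's +y end.
Things that resemble listed ones, but are neither listed nor needed, are in the scene too. Leave any red or turquoise look-alike of the rake alone.

How it is judged:
By the outcome, as a careful person would: the job done as asked, in the order asked, and still so for the second after the job is handed in, with the robot touching nothing.
It also fails if it takes over 59 s, if anything falls off the work surface, if the arm or the gripper's body presses on something with over 40 N, if the wrist force passes 120 N, or if a joint passes its speed limit or range.

## Working session

There is one attempt and no reset: what is moved stays moved. The work goes in short steps, Python scripts to look and compute and a tool call to move; the robot and the scene stay as the last step left them, time stands still between calls to the robot, and variables do not carry over. Pictures are saved under pics/ and viewed, about 8 in all and at most 12, crops included, and the job is handed in when it is done.

Besides the shell and the picture viewer there is one more tool, called after ">>>" as name(argument=value, ...), one argument or row to a line, values as JSON. carry_out: Moves the arm, as the interface text tells. Its arguments: {"type":"object","properties":{"moves":{"type":"array"},"squeeze":{"type":"number"}},"required":["moves"]}

```bash
mkdir -p pics; python3 - <<'E'
from plant import r
import cv2
s=r.get_state();print(s['time_s'],s['tcp_pos'],s['eef_rot'],s['gripper_width'],r.tcp_to_grasp)
for n in('top','side'):
    cv2.imwrite(f'pics/{n}0.png',r.capture(n));p=r.camera_params(n);print(n,p)
E
```

```text
0.0 [ 0.29929349 -0.60446415  0.22563453] [ 95.38636706  89.90548485 121.723418  ] 0.08731448134933248 0.0188
top {'K': array([[467.9879433 ,   0.        , 318.32795904],
       [  0.        , 467.9879433 , 194.2892128 ],
       [  0.        ,   0.        ,   1.        ]]), 'rvec': array([ 2.15225719, -2.14009384,  0.18037511]), 'tvec': array([0.04412378, 0.49269305, 0.99430331])}
side {'K': array([[450.05143963,   0.        , 318.61346185],
       [  0.        , 450.05143963, 201.56371664],
       [  0.        ,   0.        ,   1.        ]]), 'rvec': array([ 0.95819058, -2.61163062,  0.89028777]), 'tvec': array([0.40986323, 0.22400452, 0.94323195])}
```

View pics/top0.png

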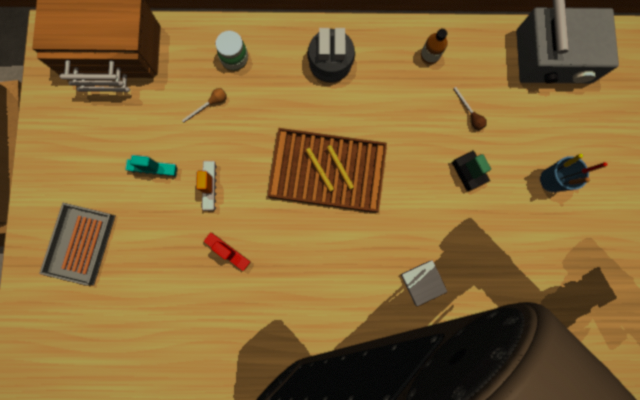

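View pics/side0.png

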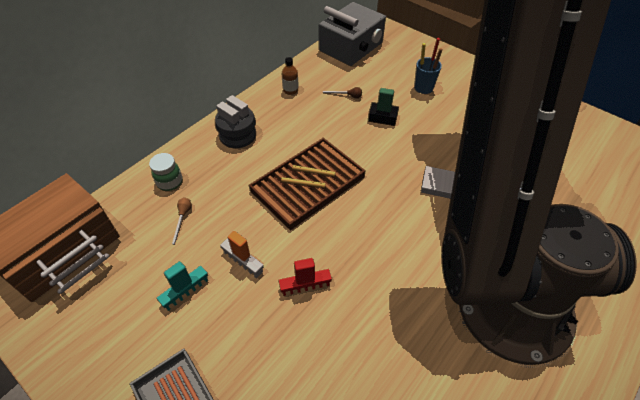

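Candidates for the rake in the top view are orange/steel (205,182), teal (150,166), red (226,252) and the black block with green handle (472,168). I choose the orange one. Next I measure it and the tray, and take a crop to check.

```bash
cat > h.py <<'E'
import cv2,numpy as np
def ray(p,uv,z):
    R=cv2.Rodrigues(p['rvec'])[0];C=-R.T@p['tvec']
    uv=np.atleast_2d(np.float64(uv));d=np.c_[uv,np.ones(len(uv))]@np.linalg.inv(p['K']).T@R
    return C+d*((z-C[2])/d[:,2])[:,None]
def proj(p,X):
    return cv2.projectPoints(np.float64(X).reshape(-1,1,3),p['rvec'],p['tvec'],p['K'],None)[0].reshape(-1,2)
def big(m,n=1):
    c=cv2.findContours(m,cv2.RETR_EXTERNAL,cv2.CHAIN_APPROX_NONE)[0]
    return sorted(c,key=cv2.contourArea)[::-1][:n]
def rect(p,c,z):
    # min-area rect of a contour cast onto plane z: centre, sizes, long-axis angle (mod 180)
    X=ray(p,c.reshape(-1,2),z)[:,:2]*1000
    (cx,cy),(w,h),_=q=cv2.minAreaRect(X.astype(np.float32));b=cv2.boxPoints(q)
    e=[b[1]-b[0],b[2]-b[1]];l=max(e,key=np.linalg.norm)
    return np.round([cx,cy,*sorted([w,h])[::-1],np.degrees(np.arctan2(l[1],l[0]))%180],1)
E
python3 - <<'E'
from h import *
from plant import r
p=r.camera_params('top');im=cv2.imread('pics/top0.png');hsv=cv2.cvtColor(im,cv2.COLOR_BGR2HSV)
def crop(m,x0,y0,x1,y1):
    o=np.zeros_like(m);o[y0:y1,x0:x1]=m[y0:y1,x0:x1];return o
H,S,V=cv2.split(hsv)
for n,(x,y) in dict(bench=(250,200),tray=(272,180),tr2=(330,132),groove=(300,140),rod=(318,168),handle=(204,180),head=(208,200),orod=(341,168)).items(): print(n,hsv[y,x])
# handle (top at .1), head (z .034)
hm=crop(((H<16)&(S>200)&(V>150)).astype(np.uint8),185,150,230,220)
for c in big(hm): print('handle',rect(p,c,.1),cv2.contourArea(c))
sm=crop(((S<70)&(V>80)).astype(np.uint8),185,150,230,220)
for c in big(sm,2): print('head',rect(p,c,.034),cv2.contourArea(c))
tm=crop((V<140).astype(np.uint8),255,115,400,225)
tm=cv2.morphologyEx(tm,cv2.MORPH_CLOSE,np.ones((9,9)))
for c in big(tm): print('tray',rect(p,c,.026),cv2.contourArea(c))
rm=crop(((H>20)&(H<35)&(S>110)&(V>90)).astype(np.uint8),285,140,370,200)
for c in big(rm,3): print('rod',rect(p,c,.024),cv2.contourArea(c))
a=cv2.resize(im[120:230,180:400],None,fx=3.5,fy=3.5,interpolation=2);cv2.imwrite('pics/crop0.png',a)
E
```

```text
bench [ 24 141 176]
tray [ 13 198 117]
tr2 [ 19 156 176]
groove [ 13 201 108]
rod [ 23 207 170]
handle [ 21 255 177]
head [ 42  32 183]
orod [ 25 205 175]
handle [528.1 281.7   0.    0.    0. ] 0.0
head [512.6 291.3 108.6  26.4   2.2] 297.0
tray [548.9  28.  253.1 168.3  82.3] 8011.5
rod [553.2  43.7 111.8  10.2  30.7] 141.5
rod [558.8  -2.8 111.6   9.8  28.5] 138.0
```

View pics/crop0.png

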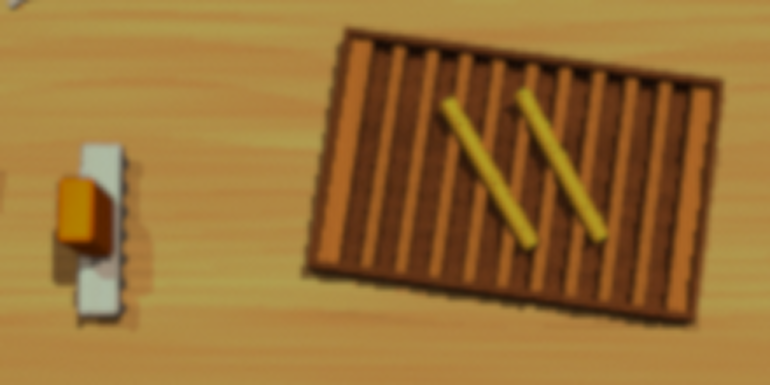

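The crop shows the steel-headed, orange-handled rake (crop x 60–125, y 145–315), and both rods lie askew across the ridges. Tray x runs at about -7.7°, so the rods are about 37° off. Now the approach.

```bash
python3 - <<'E'
from h import *
from plant import r
from scipy.spatial.transform import Rotation as Ro
p=r.camera_params('top');im=cv2.imread('pics/top0.png');H,S,V=cv2.split(cv2.cvtColor(im,cv2.COLOR_BGR2HSV))
m=np.zeros_like(H);m[150:220,185:230]=((H<24)&(S>215)&(V>165))[150:220,185:230]
for c in big(m): print('handle top',rect(p,c,.1),cv2.contourArea(c))
R=cv2.Rodrigues(p['rvec'])[0];print('C',-R.T@p['tvec'])
ps=r.camera_params('side');im=cv2.imread('pics/side0.png');H,S,V=cv2.split(cv2.cvtColor(im,cv2.COLOR_BGR2HSV))
print('expected px side of tray corners/handle top:',proj(ps,[[.5126,.2913,.1],[.553,.0275,.026]]).round(1))
co=np.array([[347,28],[721,78],[695,324],[308,272]])/3.5+[180,120]
X=ray(p,co,.026);print((X*1000).round(1),X.mean(0)*1000)
s=r.get_state();M=Ro.from_euler('xyz',s['eef_rot'],degrees=True).as_matrix();print(M.round(3));a=np.degrees(np.arctan2(M[1,1],M[0,1]));print('jaw ang',a,'turn to 92.2:',(92.2-a+90)%180-90)
print(np.array([.5126,.2913])-s['tcp_pos'][:2],s['tcp_pos'])
E
```

```text
handle top [513.3 291.4  34.2  16.6   2.4] 123.0
C [0.33263186 0.05917265 1.05791638]
expected px side of tray corners/handle top: [[236.6 238.4]
 [306.7 178.1]]
[[ 646.7  136.8   26. ]
 [ 615.2 -106.7   26. ]
 [ 454.1  -87.3   26. ]
 [ 485.9  158.8   26. ]] [550.45766308  25.40915448  26.        ]
[[-0.001 -0.444  0.896]
 [ 0.001  0.896  0.444]
 [-1.     0.001 -0.   ]]
jaw ang 116.33593336022247 turn to 92.2: -24.135933360222467
[0.21329029 0.89581839] [ 0.29930971 -0.60451839  0.22572213]
```

>>> carry_out(
  moves=[
    [16,45,0,0,0,-0.021,100],
    [32,90,0,0,0,-0.042,100],
    [48,134,0,0,0,-0.063,100],
    [60,179,0,0,0,-0.084,100],
    [70,224,0,0,0,-0.105,100],
  ],
)

```text
time_s: 0.6
tcp_pos: [0.3697, -0.3791, 0.2261]
eef_rot: [121.8, 90.0, 142.0]
contact_force: [1.0, 0.4, 0.7]
gripper_width: 0.0874
```

>>> carry_out(
  moves=[
    [12,45,0,0,0,-0.021,100],
    [24,90,0,0,0,-0.042,100],
    [36,134,0,0,0,-0.063,100],
    [48,179,0,0,0,-0.084,100],
    [60,224,0,0,0,-0.105,100],
  ],
)

```text
time_s: 1.1
tcp_pos: [0.4294, -0.1551, 0.2266]
eef_rot: [18.6, 90.0, 32.9]
contact_force: [0.8, -0.4, 0.4]
gripper_width: 0.0879
```

>>> carry_out(
  moves=[
    [10,45,0,0,0,-0.021,100],
    [20,90,0,0,0,-0.042,100],
    [30,134,0,0,0,-0.063,100],
    [40,179,0,0,0,-0.084,100],
    [50,224,0,0,0,-0.105,100],
  ],
)

```text
time_s: 1.6
tcp_pos: [0.4793, 0.0691, 0.2266]
eef_rot: [36.9, 90.0, 45.2]
contact_force: [1.5, -1.7, -0.6]
gripper_width: 0.0874
```

>>> carry_out(
  moves=[
    [7,45,0,0,0,-0.021,100],
    [14,90,0,0,0,-0.042,100],
    [21,134,0,0,0,-0.063,100],
    [28,179,0,0,0,-0.084,100],
    [33,224,0,0,0,-0.105,100],
  ],
)

```text
time_s: 2.1
tcp_pos: [0.5124, 0.293, 0.2263]
eef_rot: [-138.5, 90.0, -136.2]
contact_force: [1.3, -0.3, -0.0]
gripper_width: 0.0877
```

```bash
cat > st.py <<'E'
from h import *
from plant import r
from scipy.spatial.transform import Rotation as Ro
s=r.get_state();M=Ro.from_euler('xyz',s['eef_rot'],degrees=True).as_matrix()
print('t',s['time_s'],'tcp mm',(s['tcp_pos']*1000).round(1),'jaw',np.degrees(np.arctan2(M[1,1],M[0,1])).round(2),'axis',M[:,0].round(3),'F',np.round(s['contact_force'],1),'w',round(s['gripper_width']*1000,1),'j',np.round(s['joints'],0))
E
cat > wr.py <<'E'
from h import *
from plant import r
p=r.camera_params('wrist');im=r.capture('wrist');H,S,V=cv2.split(cv2.cvtColor(im,cv2.COLOR_BGR2HSV))
E
python3 st.py; python3 - <<'E'
from wr import *
cv2.imwrite('pics/w1.png',im)
print(proj(p,[[.513,.2913,.1],[.513,.2913,.034]]))
E
```

```text
t 2.1 tcp mm [512.4 293.  226.3] jaw 92.24 axis [-0. -0. -1.] F [ 1.3 -0.3 -0. ] w 87.7 j [  49.   13.  -10.   -0.  -67. -136.]
[[316.72858847 197.51727384]
 [317.14718113 182.61469851]]
```

View pics/w1.png

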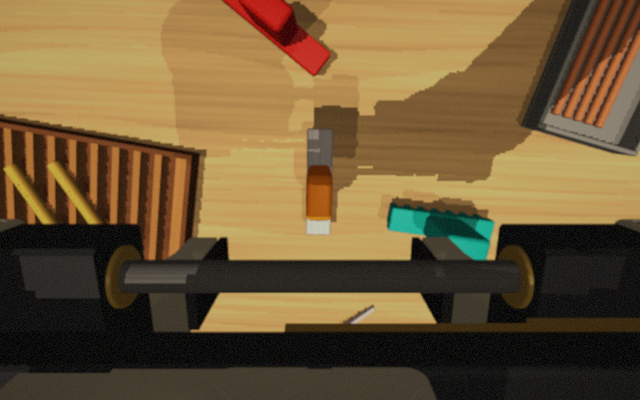

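The wrist view shows the orange rake centred between the jaws (318,180). The teal one is near the right finger, so I narrow the opening on the way down.

>>> carry_out(
  moves=[
    [0,-1.5,-20,0,0,0,55],
    [0,-1.5,-60,0,0,0,55],
    [0,-1.5,-100,0,0,0,55],
    [0,-1.5,-140,0,0,0,55],
    [0,-1.5,-173,0,0,0,55],
  ],
  squeeze=40,
)

```text
time_s: 2.65
tcp_pos: [0.5117, 0.2889, 0.0513]
eef_rot: [-143.8, 89.9, -141.5]
contact_force: [0.3, -0.4, -0.5]
gripper_width: 0.0533
```

>>> carry_out(
  moves=[
    [0,0,0,0,0,0,55],
    [0,0,0,0,0,0,0],
    [0,0,0,0,0,0,0],
    [0,0,0,0,0,0,0],
    [0,0,0,0,0,0,0],
  ],
  squeeze=40,
)

```text
time_s: 3.15
tcp_pos: [0.5133, 0.2904, 0.0553]
eef_rot: [44.2, 89.8, 46.5]
contact_force: [1.8, 1.7, -4.2]
gripper_width: 0.0218
```

```bash
python3 st.py
```

```text
t 3.15 tcp mm [513.3 290.4  55.3] jaw 92.29 axis [ 0.002  0.002 -1.   ] F [ 1.8  1.7 -4.2] w 21.8 j [  48.   22.  -22.    0.  -46. -136.]
```

>>> carry_out(
  moves=[
    [0,0,20,0,0,0,0],
    [0,0,60,0,0,0,0],
    [2,-20,80,0,0,-0.01,0],
    [4,-62,80,0,0,-0.03,0],
    [6,-104,80,0,0,-0.05,0],
  ],
)

```text
time_s: 3.65
tcp_pos: [0.5184, 0.1852, 0.1348]
eef_rot: [49.9, 89.9, 49.4]
contact_force: [0.0, -1.1, -2.8]
gripper_width: 0.0216
```

>>> carry_out(
  moves=[
    [3,-43,0,0,0,-0.02,0],
    [6,-86,0,0,0,-0.04,0],
    [9,-129,0,0,0,-0.06,0],
    [12,-172,0,0,0,-0.08,0],
    [15,-215,0,0,0,-0.1,0],
  ],
)

```text
time_s: 4.15
tcp_pos: [0.5331, -0.031, 0.1341]
eef_rot: [50.4, 90.0, 44.0]
contact_force: [1.4, 1.0, -3.2]
gripper_width: 0.022
```

>>> carry_out(
  moves=[
    [4,-40,0,0,0,-0.019,0],
    [4.5,-43.5,0,0,0,-0.019,0],
    [4.5,-43.5,0,0,0,-0.019,0],
    [4.5,-43.5,0,0,0,-0.019,0],
  ],
)

```text
time_s: 4.55
tcp_pos: [0.5378, -0.0724, 0.1337]
eef_rot: [79.5, 90.0, 72.1]
contact_force: [-1.1, -0.3, -3.4]
gripper_width: 0.022
```

```bash
python3 st.py; python3 - <<'E'
from h import *
from plant import r
a=r.capture('side');b=r.capture('top')
cv2.imwrite('pics/s2.png',np.hstack([cv2.resize(a[110:260,220:400],None,fx=2.2,fy=2.2),cv2.resize(b[100:250,240:420],None,fx=2.2,fy=2.2)]))
E
python3 st.py
```

```text
t 4.55 tcp mm [537.8 -72.4 133.7] jaw 82.59 axis [ 0.  0. -1.] F [-1.1 -0.3 -3.4] w 22.0 j [  13.   13.  -23.   -0.  -54. -110.]
t 4.65 tcp mm [538.  -71.9 133.7] jaw 82.67 axis [ 0.  0. -1.] F [ 0.2 -0.1 -3.8] w 21.9 j [  13.   13.  -23.   -0.  -54. -110.]
```

View pics/s2.png

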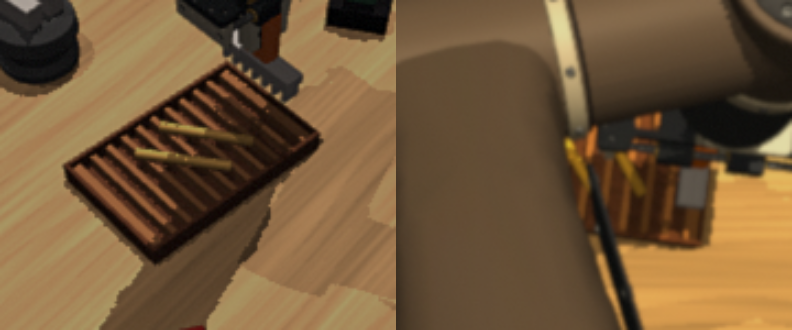

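The two crops show the rake head over the tray's -y end, parallel to the grooves and clear of the rods. Lowering now.

>>> carry_out(
  moves=[
    [0,0,-25,0,0,0,0],
    [0,0,-45,0,0,0,0],
    [0,0,-55,0,0,0,0],
    [0,0,-58.5,0,0,0,0],
    [0,0,-58.5,0,0,0,0],
  ],
)

```text
time_s: 5.15
tcp_pos: [0.5382, -0.0724, 0.0751]
eef_rot: [-137.9, 90.0, -145.2]
contact_force: [-0.6, 0.2, -2.6]
gripper_width: 0.0217
```

```bash
python3 st.py; python3 - <<'E'
from h import *
from plant import r
a=r.capture('side')
cv2.imwrite('pics/s3.png',cv2.resize(a[110:240,240:400],None,fx=4.5,fy=4.5,interpolation=2))
E
python3 st.py
```

```text
t 5.15 tcp mm [538.2 -72.4  75.1] jaw 82.66 axis [-0. -0. -1.] F [-0.6  0.2 -2.6] w 21.7 j [  13.   17.  -27.    0.  -46. -110.]
t 5.2 tcp mm [538.6 -72.5  75.6] jaw 82.65 axis [ 0.001 -0.    -1.   ] F [ 0.1  0.4 -2.3] w 22.1 j [  13.   17.  -27.    0.  -46. -110.]
```

View pics/s3.png

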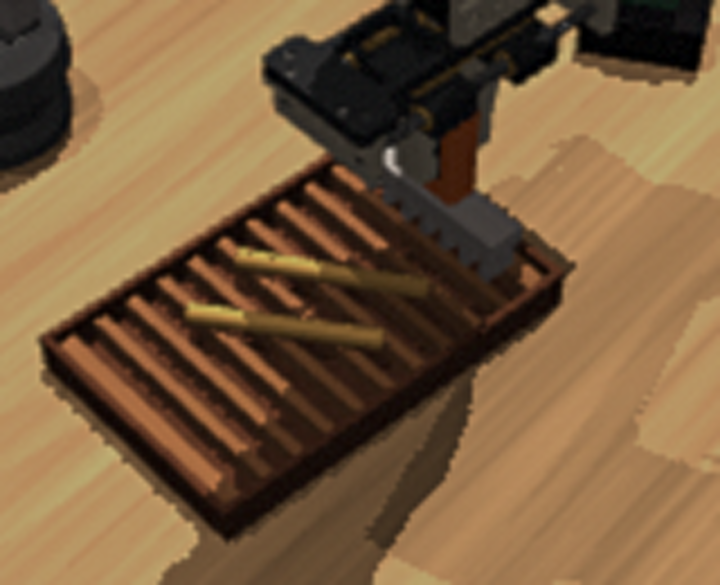

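The rake is inside the rim, teeth just above the ridges. First comb.

>>> carry_out(
  moves=[
    [0.6,4.5,0,0,0,0,0],
    [1.2,9,0,0,0,0,0],
    [1.8,13.5,0,0,0,0,0],
    [2.4,18,0,0,0,0,0],
    [2.9,22.3,0,0,0,0,0],
  ],
)

```text
time_s: 5.7
tcp_pos: [0.5411, -0.0501, 0.0752]
eef_rot: [26.6, 90.0, 19.2]
contact_force: [0.2, -0.2, -3.1]
gripper_width: 0.022
```

>>> carry_out(
  moves=[
    [0.6,4.5,0,0,0,0,0],
    [1.2,9,0,0,0,0,0],
    [1.8,13.5,0,0,0,0,0],
    [2.4,18,0,0,0,0,0],
    [2.9,22.3,0,0,0,0,0],
  ],
)

```text
time_s: 6.2
tcp_pos: [0.5439, -0.0279, 0.075]
eef_rot: [-116.2, 90.0, -123.6]
contact_force: [0.5, 0.3, -2.2]
gripper_width: 0.0219
```

>>> carry_out(
  moves=[
    [0.6,4.5,0,0,0,0,0],
    [1.2,9,0,0,0,0,0],
    [1.8,13.5,0,0,0,0,0],
    [2.4,18,0,0,0,0,0],
    [2.9,22.3,0,0,0,0,0],
  ],
)

```text
time_s: 6.7
tcp_pos: [0.5468, -0.0056, 0.0751]
eef_rot: [-111.4, 90.0, -118.8]
contact_force: [0.4, -0.3, -3.4]
gripper_width: 0.0219
```

>>> carry_out(
  moves=[
    [0.6,4.5,0,0,0,0,0],
    [1.2,9,0,0,0,0,0],
    [1.8,13.5,0,0,0,0,0],
    [2.4,18,0,0,0,0,0],
    [2.9,22.3,0,0,0,0,0],
  ],
)

```text
time_s: 7.2
tcp_pos: [0.5497, 0.0167, 0.0751]
eef_rot: [17.7, 90.0, 10.3]
contact_force: [-0.2, -1.1, -3.0]
gripper_width: 0.0216
```

>>> carry_out(
  moves=[
    [0.6,4.5,0,0,0,0,0],
    [1.2,9,0,0,0,0,0],
    [1.8,13.5,0,0,0,0,0],
    [2.4,18,0,0,0,0,0],
    [2.9,22.3,0,0,0,0,0],
  ],
)

```text
time_s: 7.7
tcp_pos: [0.5526, 0.039, 0.0751]
eef_rot: [21.8, 90.0, 14.4]
contact_force: [0.4, 0.6, -3.7]
gripper_width: 0.0216
```

>>> carry_out(
  moves=[
    [0.6,4.5,0,0,0,0,0],
    [1.2,9,0,0,0,0,0],
    [1.8,13.5,0,0,0,0,0],
    [2.4,18,0,0,0,0,0],
    [2.9,22.3,0,0,0,0,0],
  ],
)

```text
time_s: 8.2
tcp_pos: [0.5555, 0.0613, 0.0751]
eef_rot: [-179.3, 90.0, 173.3]
contact_force: [0.4, -0.0, -2.8]
gripper_width: 0.0218
```

```bash
python3 st.py; python3 - <<'E'
from h import *
from plant import r
a=r.capture('side')
cv2.imwrite('pics/s4.png',cv2.resize(a[110:240,240:400],None,fx=4.5,fy=4.5,interpolation=2))
E
```

```text
t 8.2 tcp mm [555.5  61.3  75.1] jaw 82.6 axis [-0.  0. -1.] F [ 0.4 -0.  -2.8] w 21.8 j [  26.   18.  -25.   -0.  -47. -124.]
```

View pics/s4.png

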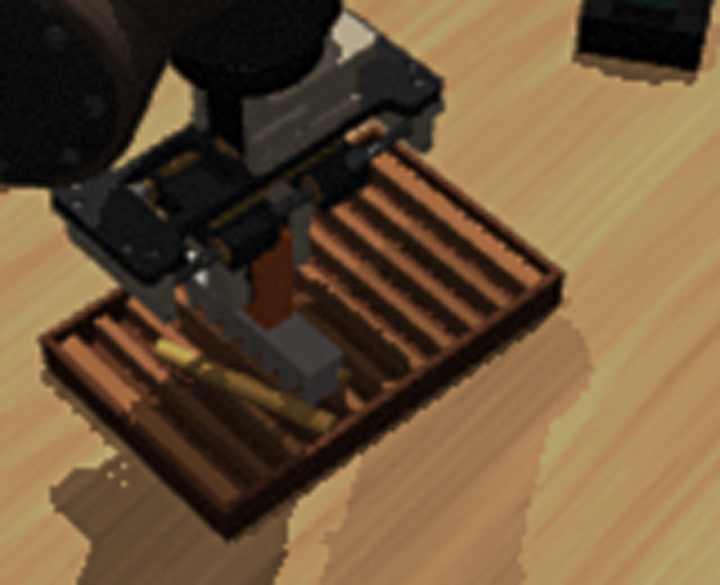

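One rod is down (its end shows at 343,378 under the rake). The other is still askew in front of the teeth. I continue to +45 and look.

>>> carry_out(
  moves=[
    [0.6,4.5,0,0,0,0,0],
    [1.2,9,0,0,0,0,0],
    [1.4,10.5,0,0,0,0,0],
  ],
)

```text
time_s: 8.55
tcp_pos: [0.557, 0.0719, 0.0751]
eef_rot: [21.5, 90.0, 14.2]
contact_force: [0.3, 0.6, -3.4]
gripper_width: 0.0217
```

>>> carry_out(
  moves=[
    [0,0,20,0,0,0,0],
    [0,0,60,0,0,0,0],
    [0,0,80,0,0,0,0],
    [0,-30,80,0,0,0,0],
    [0,-60,80,0,0,0,0],
  ],
)

```text
time_s: 9.05
tcp_pos: [0.5572, 0.0116, 0.1561]
eef_rot: [32.5, 89.9, 25.2]
contact_force: [0.5, -0.1, -3.3]
gripper_width: 0.0218
```

```bash
python3 st.py; python3 - <<'E'
from wr import *
from plant import r
a=r.capture('side')
cv2.imwrite('pics/s5.png',np.hstack([cv2.resize(a[120:240,240:380],(460,400),interpolation=2),cv2.resize(im,None,fx=.5,fy=.5)[:].repeat(2,0)[:400]]))
cv2.imwrite('pics/s5w.png',im);cv2.imwrite('pics/s5s.png',a)
E
```

```text
t 9.05 tcp mm [557.2  11.6 156.1] jaw 82.7 axis [ 0.002  0.001 -1.   ] F [ 0.5 -0.1 -3.3] w 21.8 j [  21.   13.  -20.   -0.  -57. -119.]
```

View pics/s5.png

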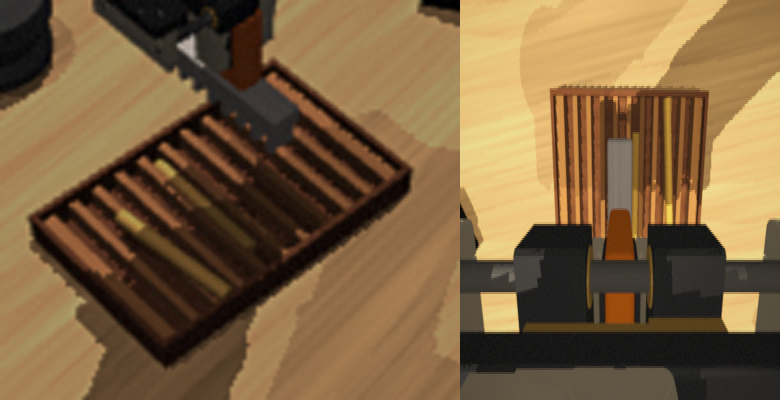

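Both rods now look nearly in line: one in a groove, the other (wrist view, 668,150) possibly still a little skew. I measure both with two-view consistency.

```bash
cat > rods.py <<'E'
from h import *
def T(X): # world m -> tray mm
    c,s=np.cos(np.radians(-7.5)),np.sin(np.radians(-7.5));d=np.asarray(X)[:,:2]*1000-[551.5,26]
    return d@np.array([[c,-s],[s,c]])
def rods(p,im,tag,vmin=70):
    H,S,V=cv2.split(cv2.cvtColor(im,cv2.COLOR_BGR2HSV))
    c,s=np.cos(np.radians(-7.5)),np.sin(np.radians(-7.5));W=np.array([[c,-s],[s,c]])@np.array([[-72,72,72,-72],[-110,-110,110,110]])/1000
    q=proj(p,np.c_[W[0]+.5515,W[1]+.026,[.018]*4])
    roi=np.zeros_like(H);cv2.fillConvexPoly(roi,q.astype(np.int32),1)
    m=((H>20)&(H<34)&(S>120)&(V>vmin)).astype(np.uint8)*roi
    m=cv2.morphologyEx(m,cv2.MORPH_CLOSE,np.ones((3,3)))
    for k in big(m,4):
        if cv2.contourArea(k)<40: continue
        for z in(.011,.024):
            t=T(ray(p,k.reshape(-1,2),z));(cx,cy),(w,h),a=R=cv2.minAreaRect(t.astype(np.float32));b=cv2.boxPoints(R)
            l=max([b[1]-b[0],b[2]-b[1]],key=np.linalg.norm)
            print(tag,z,'c',round(cx,1),round(cy,1),'size',round(w,1),round(h,1),'ang',round((np.degrees(np.arctan2(l[1],l[0]))+90)%180-90,1))
E
python3 - <<'E'
from rods import *
from plant import r
rods(r.camera_params('side'),cv2.imread('pics/s5s.png'),'side')
rods(r.camera_params('wrist'),cv2.imread('pics/s5w.png'),'wrist')
E
```

```text
wrist 0.011 c 26.9 73.4 size 19.6 10.7 ang 7.9
wrist 0.024 c 23.2 69.6 size 18.7 10.3 ang 7.9
```

```bash
python3 - <<'E'
from rods import *
for f,pts in(('s5s',[(279,186),(292,196),(305,205),(290,170),(300,180),(285,200)]),('s5w',[(416,120),(416,150),(416,180),(352,170),(352,210),(380,150),(440,150)])):
    h=cv2.cvtColor(cv2.imread(f'pics/{f}.png'),cv2.COLOR_BGR2HSV)
    for x,y in pts: print(f,x,y,h[y,x-4:x+5].tolist())
E
```

```text
s5s 279 186 [[17, 166, 63], [17, 167, 93], [17, 163, 128], [17, 160, 158], [20, 153, 170], [22, 145, 172], [23, 144, 170], [20, 152, 148], [15, 157, 104]]
s5s 292 196 [[16, 172, 40], [17, 170, 60], [17, 170, 78], [17, 158, 92], [17, 163, 103], [18, 162, 107], [16, 164, 106], [17, 163, 97], [16, 166, 77]]
s5s 305 205 [[16, 172, 55], [17, 169, 71], [17, 160, 89], [17, 163, 100], [17, 159, 109], [17, 164, 106], [17, 162, 104], [17, 165, 91], [17, 156, 67]]
s5s 290 170 [[12, 155, 145], [14, 158, 140], [18, 161, 154], [20, 152, 169], [22, 146, 175], [22, 146, 168], [20, 152, 106], [17, 161, 46], [10, 159, 45]]
s5s 300 180 [[11, 156, 77], [12, 156, 72], [13, 162, 74], [16, 164, 90], [17, 161, 106], [17, 162, 110], [17, 161, 103], [18, 167, 81], [13, 164, 45]]
s5s 285 200 [[13, 173, 56], [13, 157, 73], [13, 160, 75], [13, 164, 73], [12, 164, 59], [9, 158, 42], [10, 177, 39], [7, 166, 40], [9, 168, 41]]
s5w 416 120 [[19, 186, 162], [19, 186, 173], [20, 181, 183], [20, 179, 192], [20, 180, 193], [20, 175, 192], [20, 178, 182], [20, 182, 177], [19, 183, 169]]
s5w 416 150 [[19, 178, 152], [19, 
[... 198 characters left out ...]
, [19, 183, 180], [20, 180, 187], [20, 174, 192], [20, 178, 191], [20, 183, 185]]
s5w 352 170 [[18, 184, 133], [19, 182, 137], [18, 172, 141], [19, 180, 139], [19, 176, 138], [18, 194, 133], [19, 189, 132], [19, 195, 127], [19, 175, 118]]
s5w 352 210 [[20, 184, 180], [20, 177, 184], [19, 175, 185], [20, 181, 182], [20, 181, 178], [19, 178, 173], [19, 183, 160], [19, 198, 126], [16, 180, 115]]
s5w 380 150 [[10, 166, 100], [12, 169, 98], [10, 171, 94], [11, 170, 90], [10, 156, 75], [11, 162, 66], [10, 164, 67], [15, 169, 71], [14, 176, 87]]
s5w 440 150 [[13, 164, 81], [13, 172, 113], [14, 173, 146], [14, 169, 152], [15, 172, 151], [14, 169, 151], [14, 179, 148], [14, 172, 151], [14, 169, 151]]
```

```bash
sed -i 's/(H>20)&(H<34)&(S>120)/(H>15)\&(H<34)\&(S>120)/' rods.py; python3 - <<'E'
from rods import *
from plant import r
rods(r.camera_params('side'),cv2.imread('pics/s5s.png'),'side',80)
rods(r.camera_params('wrist'),cv2.imread('pics/s5w.png'),'wrist',90)
E
```

```text
side 0.011 c -4.9 57.7 size 111.8 11.4 ang 5.3
side 0.024 c -13.2 63.9 size 110.2 11.2 ang 5.3
side 0.011 c 40.7 8.1 size 8.7 61.1 ang -1.7
side 0.024 c 31.7 15.1 size 8.6 60.2 ang -1.7
wrist 0.011 c -18.4 68.4 size 110.5 17.1 ang 4.0
wrist 0.024 c -20.2 64.8 size 105.8 16.4 ang 4.0
wrist 0.011 c 3.1 11.9 size 97.1 12.9 ang 0.4
wrist 0.024 c 0.4 10.7 size 92.9 12.4 ang 0.4
wrist 0.011 c -18.6 -68.2 size 6.7 107.6 ang -0.5
wrist 0.024 c -20.3 -66.0 size 6.4 102.9 ang -0.5
wrist 0.011 c -18.6 -90.7 size 6.6 107.5 ang -0.4
wrist 0.024 c -20.3 -87.5 size 6.3 102.9 ang -0.4
```

Rod a: y≈11, in line, in its groove. Rod b: y≈64, z≈24, about 5° askew, still on a ridge. I go over to y=100, lower, and comb back.

>>> carry_out(
  moves=[
    [2.5,40,0,0,0,0,0],
    [5,80,0,0,0,0,0],
    [7.3,113.8,0,0,0,0,0],
    [7.3,113.8,-10,0,0,0,0],
    [7.3,113.8,-40,0,0,0,0],
  ],
)

```text
time_s: 9.65
tcp_pos: [0.5661, 0.1275, 0.1171]
eef_rot: [32.0, 89.7, 24.7]
contact_force: [0.4, 0.1, -4.2]
gripper_width: 0.0219
```

>>> carry_out(
  moves=[
    [0,0,-20,0,0,0,0],
    [0,0,-35,0,0,0,0],
    [0,0,-40,0,0,0,0],
    [0,0,-40,0,0,0,0],
  ],
)

```text
time_s: 10.05
tcp_pos: [0.564, 0.1251, 0.0747]
eef_rot: [-130.5, 89.9, -137.9]
contact_force: [0.7, -0.2, -3.8]
gripper_width: 0.0221
```

>>> carry_out(
  moves=[
    [-0.6,-4.5,0,0,0,0,0],
    [-1.2,-9,0,0,0,0,0],
    [-1.8,-13.5,0,0,0,0,0],
    [-2.4,-18,0,0,0,0,0],
    [-2.9,-22.3,0,0,0,0,0],
  ],
)

```text
time_s: 10.55
tcp_pos: [0.5612, 0.1024, 0.0753]
eef_rot: [40.1, 90.0, 32.7]
contact_force: [0.6, -0.7, -2.6]
gripper_width: 0.0219
```

>>> carry_out(
  moves=[
    [-0.6,-4.5,0,0,0,0,0],
    [-1.2,-9,0,0,0,0,0],
    [-1.8,-13.5,0,0,0,0,0],
    [-2.4,-18,0,0,0,0,0],
    [-2.9,-22.3,0,0,0,0,0],
  ],
)

```text
time_s: 11.05
tcp_pos: [0.5583, 0.0803, 0.075]
eef_rot: [-151.7, 90.0, -159.1]
contact_force: [-0.2, 0.8, -3.1]
gripper_width: 0.0217
```

>>> carry_out(
  moves=[
    [-0.6,-4.5,0,0,0,0,0],
    [-1.2,-9,0,0,0,0,0],
    [-1.8,-13.5,0,0,0,0,0],
    [-2.4,-18,0,0,0,0,0],
    [-2.9,-22.3,0,0,0,0,0],
  ],
)

```text
time_s: 11.55
tcp_pos: [0.5554, 0.0579, 0.0751]
eef_rot: [159.1, 90.0, 151.7]
contact_force: [-0.5, -0.7, -5.2]
gripper_width: 0.0217
```

```bash
python3 st.py; python3 - <<'E'
from rods import *
from plant import r
a=r.capture('side');cv2.imwrite('pics/s6.png',a);rods(r.camera_params('side'),a,'side',80)
cv2.imwrite('pics/s6c.png',cv2.resize(a[120:240,240:380],(630,540),interpolation=2))
E
```

```text
t 11.55 tcp mm [555.4  57.9  75.1] jaw 82.6 axis [-0.  0. -1.] F [-0.5 -0.7 -5.2] w 21.7 j [  26.   18.  -25.   -0.  -47. -123.]
```

View pics/s6c.png

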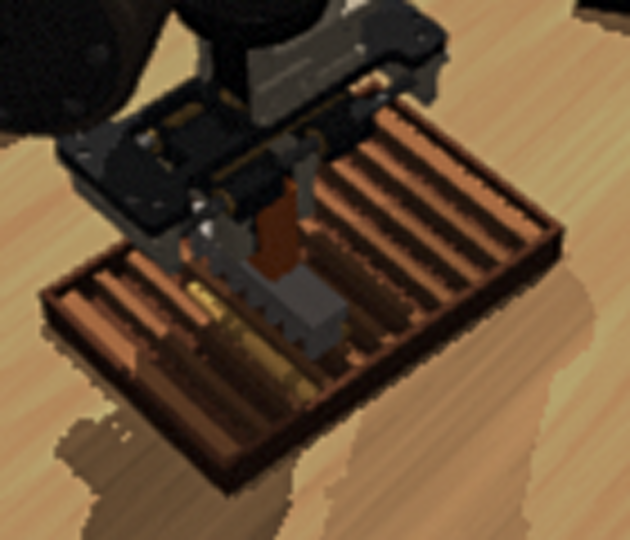

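Rod b appears to have dropped into the y=55 groove behind the teeth. I lift, carry the rake toward its original free spot, and check the rods.

>>> carry_out(
  moves=[
    [0,0,25,0,0,0,0],
    [0,0,65,0,0,0,0],
    [-5,25,80,0,0,0.02,0],
    [-12,65,80,0,0,0.05,0],
    [-20,107,80,0,0,0.08,0],
  ],
)

```text
time_s: 12.1
tcp_pos: [0.5355, 0.1661, 0.1561]
eef_rot: [40.7, 89.9, 37.9]
contact_force: [1.1, 0.5, -3.9]
gripper_width: 0.0218
```

>>> carry_out(
  moves=[
    [-8,42,0,0,0,0.03,0],
    [-16,84,0,0,0,0.06,0],
    [-23,125,0,0,0,0.089,0],
    [-23,125,0,0,0,0.089,0],
  ],
)

```text
time_s: 12.5
tcp_pos: [0.512, 0.2948, 0.155]
eef_rot: [49.8, 89.9, 52.4]
contact_force: [0.2, -1.0, -1.9]
gripper_width: 0.0218
```

```bash
python3 st.py; python3 - <<'E'
from rods import *
from wr import *
a=r.capture('side');b=r.capture('top')
rods(r.camera_params('side'),a,'side',80);rods(r.camera_params('top'),b,'top',90);rods(p,im,'wrist',90)
cv2.imwrite('pics/s7c.png',np.hstack([cv2.resize(a[130:240,240:375],(400,326),interpolation=2),cv2.resize(b[120:230,260:395],(400,326),interpolation=2)]))
E
```

```text
t 12.5 tcp mm [512.  294.8 155. ] jaw 92.56 axis [ 0.001  0.001 -1.   ] F [ 0.2 -1.  -1.9] w 21.8 j [  49.   16.  -16.   -0.  -58. -136.]
side 0.011 c -11.3 50.3 size 12.5 105.7 ang -0.3
side 0.024 c -19.5 56.6 size 12.3 104.2 ang -0.3
side 0.011 c 14.8 7.4 size 10.0 113.0 ang -0.3
side 0.024 c 6.2 14.4 size 9.9 111.3 ang -0.3
top 0.011 c 11.6 12.3 size 14.6 114.1 ang -0.2
top 0.024 c 8.7 12.2 size 14.4 112.7 ang -0.2
top 0.011 c -15.7 54.5 size 14.6 110.3 ang -0.3
top 0.024 c -18.2 53.8 size 14.4 108.9 ang -0.3
wrist 0.011 c -20.6 56.2 size 19.5 99.3 ang -0.6
wrist 0.024 c -25.7 64.5 size 18.6 95.0 ang -0.6
wrist 0.011 c -16.9 12.9 size 104.3 16.0 ang 0.0
wrist 0.024 c -22.2 23.1 size 99.8 15.3 ang 0.0
wrist 0.011 c -19.9 40.6 size 6.1 97.2 ang -0.3
wrist 0.024 c -25.0 49.6 size 5.8 93.0 ang -0.3
wrist 0.011 c -30.4 85.7 size 6.4 76.3 ang -0.0
wrist 0.024 c -35.1 92.8 size 6.2 73.0 ang -0.0
```

View pics/s7c.png

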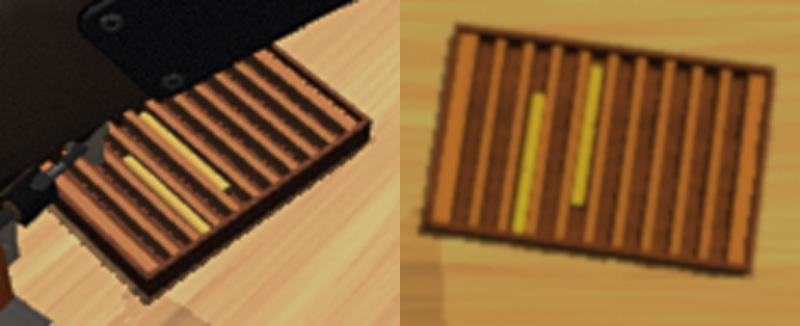

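Both rods are aligned with grooves (y≈11.5 and 54.5, skew under 0.6°), and the teeth passed over both at 21.5 mm without force. Now I set the rake down.

>>> carry_out(
  moves=[
    [0,0,-35,0,0,0,0],
    [0,0,-70,0,0,0,0],
    [0,0,-90,0,0,0,0],
    [0,0,-97,0,0,0,0],
    [0,0,-98.5,0,0,0,0],
  ],
)

```text
time_s: 13.15
tcp_pos: [0.5126, 0.2893, 0.0563]
eef_rot: [-124.0, 89.9, -121.8]
contact_force: [1.0, 0.5, -2.6]
gripper_width: 0.0219
```

>>> carry_out(
  moves=[
    [0,0,-1,0,0,0,0],
    [0,0,-2,0,0,0,0],
    [0,0,-2.7,0,0,0,0],
    [0,0,-2.7,0,0,0,0],
    [0,0,-2.7,0,0,0,0],
  ],
)

```text
time_s: 13.65
tcp_pos: [0.513, 0.2908, 0.0552]
eef_rot: [32.0, 89.9, 34.3]
contact_force: [-1.9, -0.5, 7.2]
gripper_width: 0.0218
```

```bash
python3 st.py
```

```text
t 13.65 tcp mm [513.  290.8  55.2] jaw 92.31 axis [ 0.002  0.001 -1.   ] F [-1.9 -0.5  7.2] w 21.8 j [  49.   22.  -22.    0.  -46. -136.]
```

Contact with the bench (+10 N relative). I ease by 1 mm, release, wait, then rise.

>>> carry_out(
  moves=[
    [0,0,1,0,0,0,0],
    [0,0,1,0,0,0,0],
    [0,0,1,0,0,0,40],
    [0,0,1,0,0,0,55],
    [0,0,1,0,0,0,55],
  ],
)

```text
time_s: 14.15
tcp_pos: [0.5125, 0.2904, 0.0548]
eef_rot: [2.9, 90.0, 5.1]
contact_force: [-0.1, -0.1, -1.3]
gripper_width: 0.0401
```

>>> carry_out(
  moves=[
    [0,0,0,0,0,0,55],
    [0,0,15,0,0,0,55],
    [0,0,40,0,0,0,55],
    [0,0,80,0,0,0,55],
    [0,0,120,0,0,0,55],
  ],
)

```text
time_s: 14.65
tcp_pos: [0.5121, 0.2899, 0.1757]
eef_rot: [-133.0, 89.9, -130.8]
contact_force: [1.0, 1.6, 0.6]
gripper_width: 0.0482
```

>>> carry_out(
  moves=[
    [0,0,40,0,0,0,55],
    [-30,35,60,0,0,0,55],
    [-60,70,60,0,0,0,55],
    [-60,70,60,0,0,0,55],
  ],
)

```text
time_s: 15.05
tcp_pos: [0.4502, 0.3636, 0.236]
eef_rot: [69.0, 89.8, 71.5]
contact_force: [-0.4, -0.7, -0.2]
gripper_width: 0.0483
```

```bash
python3 st.py; python3 - <<'E'
from h import *
from plant import r
a=r.capture('side');b=r.capture('top')
cv2.imwrite('pics/s8.png',np.vstack([a[100:400],b[:280]]))
E
```

```text
t 15.05 tcp mm [450.2 363.6 236. ] jaw 92.46 axis [ 0.001  0.003 -1.   ] F [-0.4 -0.7 -0.2] w 48.3 j [  58.   11.  -11.   -0.  -68. -146.]
```

View pics/s8.png

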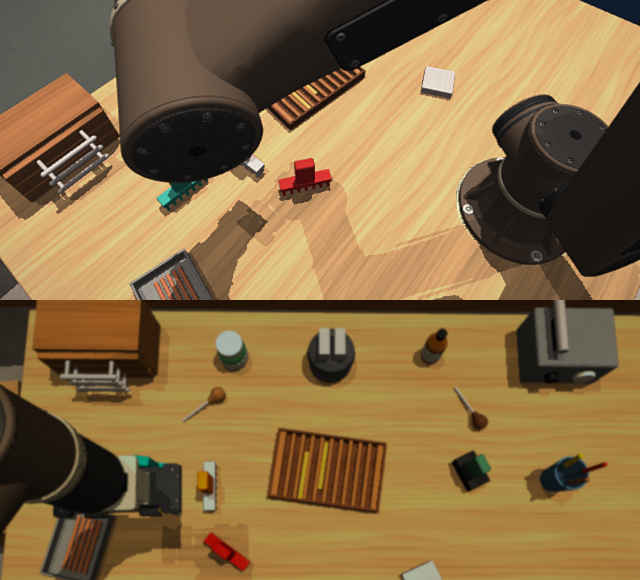

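The top view shows the rake standing upright at (207,485), the same look as at the start. Both rods lie in separate grooves, the tray is clear, and the gripper is away. I hand in.

```bash
python3 -c "
from plant import r
print(r.close_job())"
```

```text
the job is handed in; nothing more can be done
None
```

I combed the tray with the orange-handled rake until both brass rods dropped into separate grooves. I then stood the rake upright near where it started, clear of the tray, let go and moved the gripper away. The job was handed in at about 15 s.

- **Combing:** The first pass ran from y = -100 to +45 and seated rod_a. The second ran from y = 100 to about +33, where rod_b dropped and the teeth passed over it. I stopped there instead of going on to -90, because both rods were already down.
- **Rods at the last check:** The top view put them at y ≈ 12 and 54.5 mm, against groove centres at 11 and 55, with skew under 0.5°.
- **One disagreement:** The side camera put each rod 4–5 mm lower in y than the top camera. I put that down to a ridge hiding part of each rod in that view. The teeth passed over both rods about 20–21 mm above the bench, with no sideways force beyond noise, which fits both being fully seated.
- **Rake:** The final top view shows it upright. In the side view the arm hid most of it.
- **Forces:** The highest reading I saw was about 7 N, when the rake touched down on the bench.

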